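Load clip cassettes into a spring feeder

ROBOT

A 6-joint arm with a two-finger parallel gripper is mounted at the origin on a cart in front of the work surface, level with it; the furniture and walls round the work are solid. World frame = base frame: x ahead of the robot, y to its left, z up, the work surface at z = 0. Lengths are in m, angles in rad, forces in N, time in s.
With the tool pointing down it reaches from about 0.425 to 0.95 m from the base axis. Payload 3.5 kg.
Tool frame: the origin (TCP) lies at the very end of the fingers, on their centre line; the grasp point (between the pads) lies 19 mm behind it (ctrl.grip_depth is the z of the grasp point in the tool frame, in m); z points along the fingers, y is the line along which they close (so a half turn about z gives the same grasp; the last joint's range is limited). The gripper opens to 85 mm and grips with 20 to 120 N. Pads are 22 mm wide; open, the fingers measure 114 mm over their backs; the gripper's body (76 mm by 85 mm) begins 54 mm behind the grasp point. The pads swing forward as they close: fully open they stand 13 mm farther back than shut.
Start: joints at [-1.348, 0.286, 1.577, -0, 1.279, -0.15], TCP at [0.246, -0.629, 0.231] pointing down, gripper open.
Joint ranges: [-2.77, 2.77], [-0.9, 2.22], [0.21, 2.48], [-1.53, 4.67], [0.24, 2.81], [-2.84, 2.84]. Speed limits (rad/s): [2.79, 2.79, 3.14, 3.14, 3.14, 3.14].

INTERFACE

Orientations are given as a 3x3 rotation matrix whose columns are the frame's x, y, z axes.
In Python, from cell import ctrl, cams gives the robot as it stands.
- The arm moves only by the tool step_arm, never from a script. Its argument "plan" is a list of rows, each a list of 7 numbers: the shift along the tool's x, y, z in units of 50 mm (1.0 is 50 mm), then the turn, a rotation vector about the tool's x, y, z in units of 6 degrees (1.0 is 6 degrees), then the closure, from 0 (fully open) to 1 (shut). A call has 1 to 10 rows; each row shifts and turns the commanded pose from where the row before left it, along the tool's axes as they then stand; what a row does not reach is not made up. A row lasts 1/8 s, in which the tool goes at most 62.5 mm and 10.7 degrees, less where a joint would pass 70% of its speed; a pose out of reach is approached as far as the arm can. A call is refused whole if a number of a shift passes 1 or a number of a turn 1, either way. A call with a gripper value outside its range is refused whole. The fingers move at their own pace and stop on an object; "newtons" is the grip in N (left out, the last holds). Time passes only in rows, so rows that do not move let the fingers close. It gives the time, the measured TCP pose, the force, the opening and the grip force at its end, in the units of the state.
- ctrl.observe(): the state, without advancing time (a new reading comes with each control period).
- cams.read_camera(name): name is "scene" or "top" or "wrist"; returns (picture, depth): 480x640x3 uint8, blue, green, red; 480x640 float32, m along the optical axis (not along the pixel's ray), 0 where there is no reading.
- cams.get_calibration(name): a dict with "K" (3x3 intrinsics, pixels), "eye" and "attitude" of the camera in the world. Camera axes: x right, y down, z forward; pixel columns grow to the right and rows downward; lengths in m; the calibration is good to about 2 mm. A picture is of the moment at which its call begins: read the wrist's pose just before it. get_calibration takes no time and is no camera call; for the wrist camera it gives the pose at the moment of the call.
- ctrl.hand_in(): hands the job in; it is judged then, once.
The state is a dict: "t": time; "joints": joint angles; "dq": joint speeds; "joint_torque": joint torques, N m; "ee_pos": TCP position; "tool_rot": TCP orientation; "force": force on the tool from outside, world axes, zero at the start; "ft_torque": the same for the moment, N m; "opening": finger opening in m; "finger_force": force on a finger pad.
Only numpy, scipy, OpenCV 4.12 (cv2) and the standard library are available. Lean on these libraries where they do the work, as an engineer would, in place of code of your own. Each camera call takes 0.05 s, during which the arm holds its last target. There are 200 camera calls.

TASK

Load the two grey clip cassettes into the spring feeder, the thick one first and then the thin one on top of it: press each down against the spring follower and slide it, tapered nose first, under the two retaining lips until it is fully home against the back stop, then let go so that the lips hold the stack down. Leave the two bottles, the tin and the roll of tape where they stand.

Things in the scene. Friction and masses are not known exactly. Their poses are not given: they have to be found in the camera images.
- feeder: Metal spring feeder (stack magazine) fixed to the bench; place and heading vary. Origin on the bench below the centre of a cassette that is fully home; x is the way cassettes slide in (about away from the robot), z up. Base plate 160 x 70 x 12 mm, x -86 to +74 mm. For x below +15 mm it is open above and at the sides (only base and follower there), so a hand can hold a cassette across its width there, just behind its middle.
- feeder_lips (a point): Middle of the opening under the two lips, at feeder x = +27 mm, height 90 mm = lip underside. Side walls from here to the back stop (face at feeder x = +61 mm), 43 mm apart inside; on each a lip 6 mm thick overhangs 9 mm inwards (25 mm open between). The lips' entry edges turn up, from x = +15 to +27 mm, to 101 mm high. Axes as the feeder's.
- feeder_start (a point): Where a cassette's centre lies, seen from above, before it slides in: 45 mm before home, nose clear of the lips. Here its top is pressed 1 to 3 mm below the lip underside, then it slides along feeder x to home (centre at feeder x = y = 0), where its top comes up against the lips. Height 82 mm = follower top at rest. Axes as the feeder's.
- follower (a joint): Steel follower plate, 132 x 26 mm (feeder x -74 to +58 mm), moves straight down and stays level. Value in m: 0 = upper stop, top 82 mm above the bench; grows as pressed, at most 0.052. About 5 N at the upper stop plus 0.18 N per mm. Reads about 0.020 with only the thick cassette home, 0.038 with both; 0.001 to 0.003 more while pressed clear of the lips.
- thick_center (a point): Centre, half-way up, of the thicker of two grey plastic clip cassettes, small dark windows in the top, flat above and below: 120 mm long (x), 40 mm wide (y), 28 mm thick (z), about 0.14 kg. Sides parallel for 90 mm from the tail; the last 30 mm, the nose, tapers in plan to 20 mm. x points to the nose, z up. Starts flat at the left or right, any heading within 2 rad of straight away from the robot.
- thick_nose (a point): Middle of the nose end face of the thick cassette: 60 mm along x from its centre, half-way up.
- thin_center (a point): Centre, half-way up, of the thinner of two grey plastic clip cassettes, small dark windows in the top, flat above and below: 120 mm long (x), 40 mm wide (y), 18 mm thick (z), about 0.1 kg. Sides parallel for 90 mm from the tail; the last 30 mm, the nose, tapers in plan to 20 mm. x points to the nose, z up. Starts flat at the left or right, any heading within 2 rad of straight away from the robot.
- thin_nose (a point): Middle of the nose end face of the thin cassette: 60 mm along x from its centre, half-way up.
- bottle_pump: White-grey tall bottle, 76 mm diameter, 286 mm high, standing between the feeder and the left part of the bench; loose, to be left alone. Origin at the centre of its underside.
- bottle_black: Black tall bottle, 77 mm diameter, 250 mm high, standing between the feeder and the right part of the bench; loose, to be left alone. Origin at the centre of its underside.
- tin: Open round tin of clips, 68 mm diameter, 48 mm high, at the left; loose, to be left alone. Origin at the centre of its underside.
- tape: Roll of masking tape lying flat, 101 mm diameter, 25 mm high, at the right; loose, to be left alone. Origin at the centre of its underside.
Mind the look-alikes: they are no part of the job. Several things look just like the feeder: the one meant starts farthest to the robot's left.

How it is judged:
By the outcome, as a careful person would: the job done as asked, in the order asked, and still so for the second after the job is handed in, with the robot touching nothing.
It also fails if it takes over 67 s, if anything falls off the work surface, if the arm or the gripper's body presses on something with over 40 N, if the wrist force passes 120 N, or if a joint passes its speed limit or range.

## Working session

There is one attempt and no reset: what is moved stays moved. The work goes in short steps, Python scripts to look and compute and a tool call to move; the robot and the scene stay as the last step left them, time stands still between calls to the robot, and variables do not carry over. Pictures are saved under pics/ and viewed, at most 10 in all, crops included, and the job is handed in when it is done.

Besides the shell and the picture viewer there is one more tool, called after "Request:" as a command line: name --pt "numbers of a row" for each row, then --argument value for the rest. step_arm: Moves the arm, as the interface text tells. Its arguments: {"type":"object","properties":{"plan":{"type":"array"},"newtons":{"type":"number"}},"required":["plan"]}

```bash
ls; mkdir -p pics; cat > h.py <<'E'
import numpy as np, cv2
from cell import ctrl, cams
def snap(n):
    c=cams.get_calibration(n); im,d=cams.read_camera(n); return im,d,c
def cloud(d,c):
    K=np.array(c["K"]);v,u=np.mgrid[0:480,0:640]
    p=np.stack([(u-K[0,2])/K[0,0]*d,(v-K[1,2])/K[1,1]*d,d],-1)
    return p@np.array(c["attitude"]).T+np.array(c["eye"])
E
python3 - <<'E'
from h import *
for n in ("scene","top"):
    im,d,c=snap(n); cv2.imwrite(f"pics/{n}0.png",im); np.savez(f"{n}0.npz",im=im,d=d,P=cloud(d,c)); print(n,c)
print(ctrl.observe())
E
```

```text
pics
scene {'K': array([[537.9030484 ,   0.        , 316.44505414],
       [  0.        , 537.9030484 , 237.84521171],
       [  0.        ,   0.        ,   1.        ]]), 'eye': array([0.11342047, 0.89768874, 1.01410811]), 'attitude': array([[-0.89946412, -0.29168528,  0.3253982 ],
       [-0.43680277,  0.62217279, -0.64969559],
       [-0.01294727, -0.72651271, -0.68703104]])}
top {'K': array([[596.00755357,   0.        , 321.61987276],
       [  0.        , 596.00755357, 252.57528892],
       [  0.        ,   0.        ,   1.        ]]), 'eye': array([0.23530698, 0.02039871, 1.6431167 ]), 'attitude': array([[-2.78859376e-02, -9.76933014e-01,  2.11717409e-01],
       [-9.99610977e-01,  2.71432347e-02, -6.41405587e-03],
       [ 5.19407617e-04, -2.11813908e-01, -9.77309879e-01]])}
{'t': 0.1, 'joints': array([-1.34800633e+00,  2.87097606e-01,  1.57802587e+00, -1.42563038e-06,
        1.27861550e+00, -1.50006937e-01]), 'dq': array([ 0.00061176, -0.00170251, -0.0031002 ,  0.00051183,  0.0003941 ,
       -0.00012705]), 'joint_torque': array([ 6.54622818e-04, -4.07293117e+01, -2.93698525e+01, -9.94282937e-05,
        3.41341962e-03,  1.90025327e-05]), 'ee_pos': array([ 0.24573953, -0.62803989,  0.23007438]), 'tool_rot': array([[ 9.31312213e-01,  3.64221547e-01, -4.75564487e-04],
       [ 3.64221717e-01, -9.31309916e-01,  2.09297321e-03],
       [ 3.19408015e-04, -2.12242242e-03, -9.99997697e-01]]), 'force': array([0.41636797, 0.58862332, 1.088031  ]), 'ft_torque': array([-0.04132193,  0.01313386,  0.00670253]), 'finger_force': 0.0, 'opening': 0.08543660865217349}
```

View pics/top0.png

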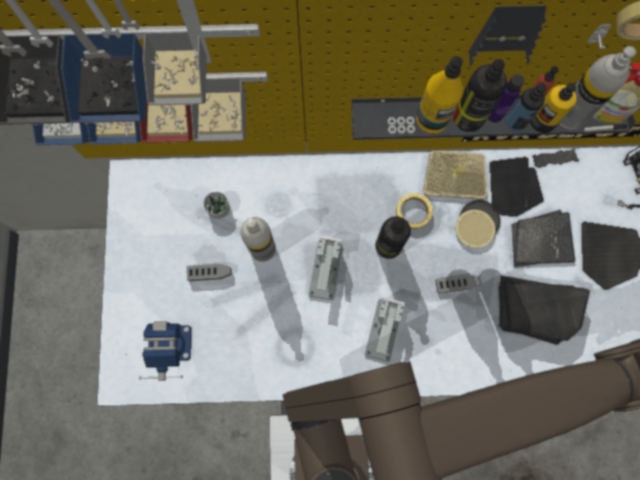

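View pics/scene0.png

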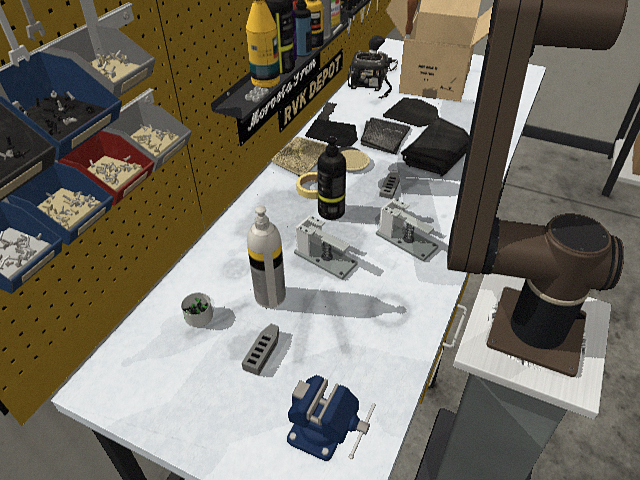

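The top view shows the target feeder at about (326,268), a decoy at (385,330), one cassette at (209,272) and the other at (457,284), both noses pointing right. The bottles are at (257,238) and (393,237). The scene view agrees.

```bash
cat > m.py <<'E'
from h import *
z=np.load("top0.npz");P=z["P"];im=z["im"]
hsv=cv2.cvtColor(im,cv2.COLOR_BGR2HSV)
def reg(name,u0,v0,u1,v1,zl,zh):
    m=np.zeros((480,640),bool);m[v0:v1,u0:u1]=1
    m&=(P[...,2]>zl)&(P[...,2]<zh)
    n,l,s,_=cv2.connectedComponentsWithStats(m.astype(np.uint8))
    if n<2: print(name,"none");return
    k=1+np.argmax(s[1:,4]);q=P[l==k]
    r=cv2.minAreaRect((q[:,:2]*1000).astype(np.float32))
    print(name,len(q),"z",np.percentile(q[:,2],[5,25,50,75,95]).round(4),"mean",q.mean(0).round(4),"rect",np.round(r[0],1),np.round(r[1],1),round(r[2],1))
    return q
for nm,b in dict(cl=(175,255,245,290),cr=(425,265,490,300)).items(): reg(nm,*b,.01,.05)
reg("table",270,350,300,380,-.05,.05)
reg("plateF",295,230,355,310,.005,.03)
reg("follF",295,230,355,310,.07,.09)
reg("lipsF",295,230,355,310,.09,.12)
reg("all",295,230,355,310,.005,.15)
reg("allD",360,290,412,366,.005,.15)
reg("bp",230,205,285,265,.03,.3);reg("bb",370,205,412,265,.03,.3);reg("tin",195,185,235,222,.015,.1);reg("tape",392,190,438,230,.01,.05)
E
python3 m.py; python3 - <<'E'
import cv2
im=cv2.imread('pics/top0.png');a=cv2.resize(im[225:315,170:350],(800,400),interpolation=3);b=cv2.resize(im[255:305,420:520],(400,200),interpolation=3)
import numpy as np
o=np.zeros((600,800,3),np.uint8);o[:400]=a;o[400:,:400]=b;cv2.imwrite('pics/crop1.png',o)
E
```

```text
cl 633 z [0.0182 0.0244 0.0273 0.0299 0.0337] mean [0.5406 0.3262 0.0269] rect [542.1 324.5] [ 42.4 121.5] 1.9
cr 580 z [0.0114 0.0148 0.0173 0.0196 0.0232] mean [ 0.492  -0.36    0.0173] rect [ 492.6 -363.4] [ 41.  121.3] 5.5
table 898 z [-0.0065 -0.0029 -0.0004  0.0024  0.0065] mean [ 0.2838  0.1189 -0.0003] rect [284.2 119.2] [79.9 77.8] 88.4
plateF 738 z [0.0064 0.0092 0.0117 0.0144 0.0183] mean [0.5177 0.0038 0.0119] rect [539.    1.2] [ 75.  160.8] 78.8
follF 482 z [0.0755 0.079  0.0814 0.0837 0.0875] mean [0.5402 0.0015 0.0813] rect [541.5   1.6] [ 27.1 138. ] 79.1
lipsF 240 z [0.0914 0.0935 0.096  0.0981 0.1015] mean [ 0.5888 -0.0089  0.0961] rect [587.   -8.5] [56.7 54.5] 78.4
all 1501 z [0.0072 0.0117 0.0265 0.0836 0.0977] mean [0.5386 0.0009 0.0487] rect [549.1  -0.8] [ 75.  181.5] 78.8
allD 1541 z [0.0072 0.0117 0.0754 0.0843 0.0979] mean [ 0.3689 -0.1504  0.0507] rect [ 370.7 -152.1] [ 78.7 160.6] 72.7
bp 1107 z [0.0572 0.1507 0.2138 0.2309 0.2827] mean [0.5918 0.1703 0.1904] rect [604.4 175.9] [74.4 72.3] 83.5
bb 1076 z [0.0537 0.1405 0.1875 0.1966 0.2474] mean [ 0.5924 -0.1709  0.1684] rect [ 603.3 -177.1] [76.4 75.1] 86.4
tin 406 z [0.0171 0.0238 0.0297 0.0373 0.0489] mean [0.7322 0.304  0.031 ] rect [732.2 303.2] [69.2 67.8] 62.7
tape 438 z [0.0141 0.0202 0.0234 0.0261 0.0295] mean [ 0.7066 -0.2584  0.0229] rect [ 705.3 -257.1] [101.  95.] 43.6
```

View pics/crop1.png

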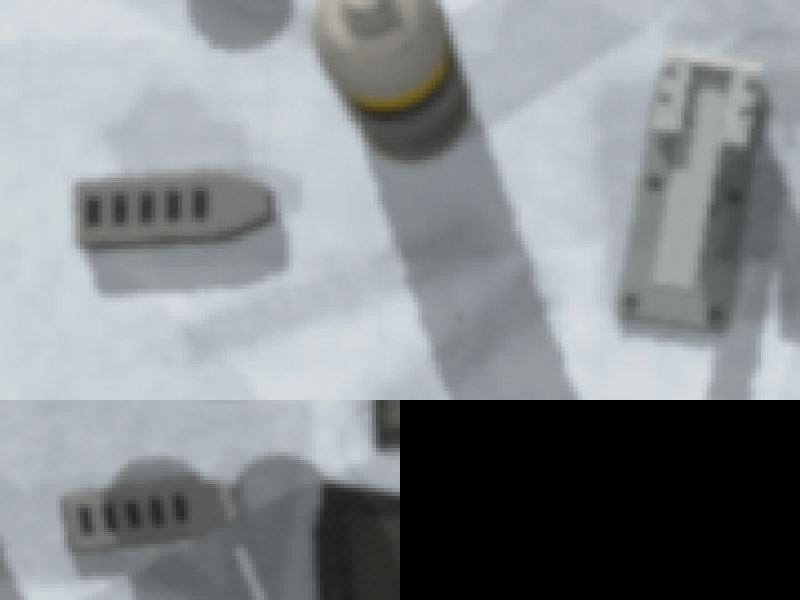

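Thick: centre (0.542, 0.3245), nose heading −88°. Thin: (0.493, −0.363), nose heading −84.5°. Feeder origin: about (0.546, 0), heading −11°. Both grasps will have the tool's x axis pointing to the tail.

```bash
cat > plan.py <<'E'
# usage: plan.py closure x,y,z,yawdeg,rows ...
import sys,json
from h import *
from scipy.spatial.transform import Rotation as R
s=ctrl.observe(); p=s["ee_pos"].copy(); T=s["tool_rot"].copy(); g=float(sys.argv[1])
yaw=np.degrees(np.arctan2(T[1,0],T[0,0])); Tl=lambda a:R.from_euler("z",a,degrees=True).as_matrix()@np.diag([1,-1,-1.])
print("pos",p.round(4),"yaw",yaw.round(2),"open",s["opening"].round(4),"F",s["force"].round(1))
rows=[]
for w in sys.argv[2:]:
    x,y,z,a,n=map(float,w.split(","));n=int(n);d=(np.array([x,y,z])-p)/n;da=((a-yaw+180)%360-180)/n
    for i in range(n):
        q=np.round(Tl(yaw).T@d/.05,2); t=round(-da/6,2)
        if max(abs(q).max(),abs(t))>1: print("TOO BIG",w,q,t)
        p=p+Tl(yaw)@q*.05; yaw-=t*6; rows.append([*q.tolist(),0,0,t,g])
        if i<n-1: d=(np.array([x,y,z])-p)/(n-1-i); da=((a-yaw+180)%360-180)/(n-1-i)
for i in range(0,len(rows),10): print(json.dumps(rows[i:i+10]).replace(" ",""))
E
python3 plan.py 0 0.42,-0.38,0.23,45,7 0.46,-0.12,0.23,65,6 0.44,.12,.23,92,5 .44,.27,.23,92,4 .54,.3365,.15,92,4
```

```text
Traceback (most recent call last):
  File "plan.py", line 7, in <module>
    print("pos",p.round(4),"yaw",yaw.round(2),"open",s["opening"].round(4),"F",s["force"].round(1))
                                                     ^^^^^^^^^^^^^^^^^^
AttributeError: 'float' object has no attribute 'round'
```

```bash
sed -i 's/s\["opening"\].round(4)/round(s["opening"],4)/' plan.py
python3 plan.py 0 0.42,-0.38,0.23,45,7 0.46,-0.12,0.23,65,6 0.44,.12,.23,92,6 .44,.27,.23,92,4 .54,.3365,.15,92,4
```

```text
pos [ 0.2457 -0.628   0.2301] yaw 21.36 open 0.0854 F [0.4 0.6 1.1]
[[0.72,-0.48,0.0,0,0,-0.56,0.0],[0.75,-0.44,0.0,0,0,-0.56,0.0],[0.77,-0.39,0.0,0,0,-0.56,0.0],[0.8,-0.34,0.0,0,0,-0.57,0.0],[0.81,-0.3,0.0,0,0,-0.56,0.0],[0.83,-0.25,0.0,0,0,-0.57,0.0],[0.84,-0.19,0.0,0,0,-0.56,0.0],[0.71,-0.52,0.0,0,0,-0.56,0.0],[0.74,-0.48,0.0,0,0,-0.55,0.0],[0.76,-0.43,0.0,0,0,-0.56,0.0]]
[[0.79,-0.39,0.0,0,0,-0.55,0.0],[0.81,-0.34,0.0,0,0,-0.56,0.0],[0.82,-0.3,0.0,0,0,-0.55,0.0],[0.7,-0.4,0.0,0,0,-0.75,0.0],[0.72,-0.34,0.0,0,0,-0.75,0.0],[0.75,-0.28,0.0,0,0,-0.75,0.0],[0.77,-0.23,0.0,0,0,-0.75,0.0],[0.79,-0.16,0.0,0,0,-0.75,0.0],[0.79,-0.1,0.0,0,0,-0.75,0.0],[0.75,0.03,0.0,0,0,-0.0,0.0]]
[[0.75,0.02,0.0,0,0,-0.0,0.0],[0.75,0.03,0.0,0,0,-0.0,0.0],[0.75,0.02,0.0,0,0,-0.0,0.0],[0.32,0.51,0.4,0,0,-0.0,0.0],[0.31,0.51,0.4,0,0,-0.0,0.0],[0.32,0.51,0.4,0,0,-0.0,0.0],[0.31,0.52,0.4,0,0,-0.0,0.0]]
```

Request:
step_arm --pt "0.72 -0.48 0 0 0 -0.56 0" --pt "0.75 -0.44 0 0 0 -0.56 0" --pt "0.77 -0.39 0 0 0 -0.56 0" --pt "0.8 -0.34 0 0 0 -0.57 0" --pt "0.81 -0.3 0 0 0 -0.56 0" --pt "0.83 -0.25 0 0 0 -0.57 0" --pt "0.84 -0.19 0 0 0 -0.56 0" --pt "0.71 -0.52 0 0 0 -0.56 0" --pt "0.74 -0.48 0 0 0 -0.55 0" --pt "0.76 -0.43 0 0 0 -0.56 0"

```text
t: 1.35
ee_pos: [0.4401, -0.2489, 0.2308]
tool_rot: [[0.572, 0.82, -0.001], [0.82, -0.572, 0.001], [0.0, -0.001, -1.0]]
force: [0.4, 1.0, 0.4]
opening: 0.086
finger_force: 0.0
```

Request:
step_arm --pt "0.79 -0.39 0 0 0 -0.55 0" --pt "0.81 -0.34 0 0 0 -0.56 0" --pt "0.82 -0.3 0 0 0 -0.55 0" --pt "0.7 -0.4 0 0 0 -0.75 0" --pt "0.72 -0.34 0 0 0 -0.75 0" --pt "0.75 -0.28 0 0 0 -0.75 0" --pt "0.77 -0.23 0 0 0 -0.75 0" --pt "0.79 -0.16 0 0 0 -0.75 0" --pt "0.79 -0.1 0 0 0 -0.75 0" --pt "0.75 0.03 0 0 0 0 0"

```text
t: 2.6
ee_pos: [0.4398, 0.158, 0.2309]
tool_rot: [[-0.035, 0.999, -0.0], [0.999, 0.035, -0.0], [-0.0, -0.001, -1.0]]
force: [1.4, 0.4, 0.0]
opening: 0.0855
finger_force: 0.0
```

Request:
step_arm --pt "0.75 0.02 0 0 0 0 0" --pt "0.75 0.03 0 0 0 0 0" --pt "0.75 0.02 0 0 0 0 0" --pt "0.32 0.51 0.4 0 0 0 0" --pt "0.31 0.51 0.4 0 0 0 0" --pt "0.32 0.51 0.4 0 0 0 0" --pt "0.31 0.52 0.4 0 0 0 0" --pt "0 0 0 0 0 0 0"

```text
t: 3.6
ee_pos: [0.5397, 0.3356, 0.148]
tool_rot: [[-0.035, 0.999, -0.005], [0.999, 0.035, -0.002], [-0.002, -0.005, -1.0]]
force: [-0.2, 0.7, -0.3]
opening: 0.0856
finger_force: 0.0
```

```bash
python3 - <<'E'
from h import *
im,d,c=snap("wrist"); s=ctrl.observe(); cv2.imwrite("pics/w1.png",im); P=cloud(d,c)
m=((P[...,2]>.012)&(P[...,2]<.045)&(abs(P[...,0]-.54)<.12)&(abs(P[...,1]-.325)<.12)).astype(np.uint8)
n,l,st,_=cv2.connectedComponentsWithStats(m);k=1+np.argmax(st[1:,4]);q=P[l==k]
print(s["ee_pos"],s["opening"],c["eye"],len(q),np.median(q[:,2]),st[1:][st[1:,4]>100])
t=q[q[:,2]>.022];print(cv2.minAreaRect((t[:,:2]*1000).astype(np.float32)))
E
```

```text
[0.53956322 0.33544521 0.14955438] 0.08548050207982147 [0.538096   0.41902997 0.29054117] 7195 0.027993166666435365 [[ 294  162   55  148 7195]
 [ 361  351   63   35 1348]]
((541.96826171875, 324.2994384765625), (40.1240234375, 119.31282806396484), 2.294617176055908)
```

View pics/w1.png

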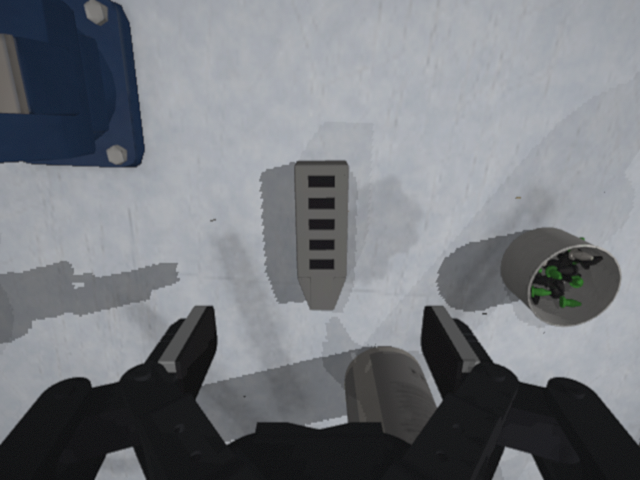

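The wrist view shows the cassette at (321,235), centred between the fingers with its nose down in the picture. I'll go down and grip.

Request:
step_arm --pt "0.02 0.04 0.8 0 0 -0.05 0" --pt "0 0 0.9 0 0 0 0" --pt "0 0 0.8 0 0 0 0" --pt "0 0 0.42 0 0 0 0" --pt "0 0 0 0 0 0 0" --pt "0 0 0 0 0 0 1" --pt "0 0 0 0 0 0 1" --pt "0 0 0 0 0 0 1" --pt "0 0 0 0 0 0 1" --pt "0 0 0 0 0 0 1" --newtons 70

```text
t: 4.9
ee_pos: [0.5438, 0.3375, 0.0074]
tool_rot: [[-0.04, 0.999, 0.003], [0.999, 0.04, 0.001], [0.001, 0.003, -1.0]]
force: [-0.7, -0.3, 6.6]
opening: 0.0385
finger_force: 73.2
```

```bash
python3 plan.py 1 0.5438,0.3375,0.03,92.3,2 .5,.32,.17,92.3,3 .43,.25,.2,92.3,2  .43,.10,.2,130,6 .45,.03,.2,169,7
```

```text
pos [0.5438 0.3375 0.0074] yaw 92.28 open 0.0385 F [-0.7 -0.3  6.6]
TOO BIG .43,.10,.2,130,6 [-0.5  -0.02 -0.  ] -1.05
TOO BIG .43,.10,.2,130,6 [-0.49 -0.08 -0.  ] -1.05
TOO BIG .43,.10,.2,130,6 [-0.48 -0.13 -0.  ] -1.05
TOO BIG .43,.10,.2,130,6 [-0.47 -0.18 -0.  ] -1.05
TOO BIG .43,.10,.2,130,6 [-0.44 -0.23 -0.  ] -1.04
TOO BIG .43,.10,.2,130,6 [-0.42 -0.28 -0.  ] -1.05
[[-0.0,-0.0,-0.23,0,0,-0.0,1.0],[-0.0,-0.0,-0.22,0,0,-0.0,1.0],[-0.1,-0.3,-0.93,0,0,-0.0,1.0],[-0.11,-0.29,-0.94,0,0,-0.0,1.0],[-0.1,-0.3,-0.93,0,0,-0.0,1.0],[-0.67,-0.73,-0.3,0,0,-0.0,1.0],[-0.68,-0.72,-0.3,0,0,-0.0,1.0],[-0.5,-0.02,-0.0,0,0,-1.05,1.0],[-0.49,-0.08,-0.0,0,0,-1.05,1.0],[-0.48,-0.13,-0.0,0,0,-1.05,1.0]]
[[-0.47,-0.18,-0.0,0,0,-1.05,1.0],[-0.44,-0.23,-0.0,0,0,-1.04,1.0],[-0.42,-0.28,-0.0,0,0,-1.05,1.0],[-0.19,-0.08,-0.0,0,0,-0.93,1.0],[-0.18,-0.1,-0.0,0,0,-0.93,1.0],[-0.17,-0.12,-0.0,0,0,-0.93,1.0],[-0.16,-0.14,-0.0,0,0,-0.93,1.0],[-0.14,-0.15,-0.0,0,0,-0.93,1.0],[-0.13,-0.17,-0.0,0,0,-0.92,1.0],[-0.11,-0.17,-0.0,0,0,-0.93,1.0]]
```

Request:
step_arm --pt "0 0 -0.23 0 0 0 1" --pt "0 0 -0.22 0 0 0 1" --pt "-0.1 -0.3 -0.93 0 0 0 1" --pt "-0.11 -0.29 -0.94 0 0 0 1" --pt "-0.1 -0.3 -0.93 0 0 0 1" --pt "-0.67 -0.73 -0.3 0 0 0 1" --pt "-0.68 -0.72 -0.3 0 0 0 1" --pt "-0.5 -0.02 0 0 0 -0.9 1" --pt "-0.49 -0.08 0 0 0 -0.9 1" --pt "-0.48 -0.13 0 0 0 -0.9 1"

```text
t: 6.15
ee_pos: [0.4266, 0.1738, 0.1983]
tool_rot: [[-0.32, 0.947, 0.001], [0.947, 0.32, 0.0], [-0.0, 0.001, -1.0]]
force: [-0.2, -0.0, -1.6]
opening: 0.0385
finger_force: 72.5
```

```bash
python3 plan.py 1 .43,.10,.2,130,4 .45,.03,.2,169,7
```

```text
pos [0.4266 0.1738 0.1983] yaw 108.67 open 0.0385 F [-0.2 -0.  -1.6]
[[-0.35,-0.1,-0.01,0,0,-0.89,1.0],[-0.35,-0.14,-0.01,0,0,-0.89,1.0],[-0.33,-0.16,-0.01,0,0,-0.89,1.0],[-0.31,-0.2,-0.0,0,0,-0.88,1.0],[-0.19,-0.08,-0.0,0,0,-0.93,1.0],[-0.18,-0.1,-0.0,0,0,-0.93,1.0],[-0.17,-0.12,-0.0,0,0,-0.93,1.0],[-0.16,-0.14,-0.0,0,0,-0.93,1.0],[-0.14,-0.15,-0.0,0,0,-0.93,1.0],[-0.13,-0.17,-0.0,0,0,-0.93,1.0]]
[[-0.11,-0.17,-0.0,0,0,-0.92,1.0]]
```

Request:
step_arm --pt "-0.35 -0.1 0 0 0 -0.9 1" --pt "-0.35 -0.14 0 0 0 -0.9 1" --pt "-0.33 -0.16 0 0 0 -0.9 1" --pt "-0.31 -0.2 0 0 0 -0.9 1" --pt "-0.19 -0.08 0 0 0 -1 1" --pt "-0.18 -0.1 0 0 0 -1 1" --pt "-0.17 -0.12 0 0 0 -1 1" --pt "-0.2 -0.2 0 0 0 -1 1" --pt "-0.2 -0.3 0 0 0 -1 1" --pt "0 0 0 0 0 -1 1"

```text
t: 7.4
ee_pos: [0.4448, 0.0387, 0.1981]
tool_rot: [[-0.971, 0.239, 0.0], [0.239, 0.971, -0.0], [-0.0, -0.0, -1.0]]
force: [-0.1, 1.6, -1.6]
opening: 0.0388
finger_force: 72.5
```

Request:
step_arm --pt "0 0 0 0 0 -0.2 1" --pt "0 0 0 0 0 0 1"

```text
t: 7.65
ee_pos: [0.4448, 0.0397, 0.1979]
tool_rot: [[-0.975, 0.221, 0.0], [0.221, 0.975, 0.0], [-0.0, 0.0, -1.0]]
force: [-0.2, 1.0, -1.3]
opening: 0.0387
finger_force: 72.5
```

```bash
python3 - <<'E'
from h import *
im,d,c=snap("wrist"); s=ctrl.observe(); cv2.imwrite("pics/w2.png",im); P=cloud(d,c)
np.savez("w2.npz",P=P,im=im)
T=s["tool_rot"];print(s["ee_pos"],s["opening"],np.degrees(np.arctan2(T[1,0],T[0,0])))
Q=(P-s["ee_pos"])@T; 
near=(d>0)&(abs(Q[...,1])<.03)&(abs(Q[...,0])<.12)&(Q[...,2]<.05)&(Q[...,2]>-.04)
q=Q[near];print(near.sum(), np.histogram(q[:,2],18))
im2,d2,c2=snap("top");P2=cloud(d2,c2);np.savez("t2.npz",P=P2,im=im2)
E
```

```text
[0.44486397 0.03970776 0.19790211] 0.03867933123059176 167.2349747128514
25381 (array([  902,   291,   317,   317,   326,   305,   849, 19644,   482,
         344,   323,   284,   255,   191,   146,   146,   151,   108]), array([-0.03999879, -0.03739945, -0.0348001 , -0.03220075, -0.0296014 ,
       -0.02700206, -0.02440271, -0.02180336, -0.01920402, -0.01660467,
       -0.01400532, -0.01140597, -0.00880663, -0.00620728, -0.00360793,
       -0.00100858,  0.00159076,  0.00419011,  0.00678946]))
```

View pics/w2.png

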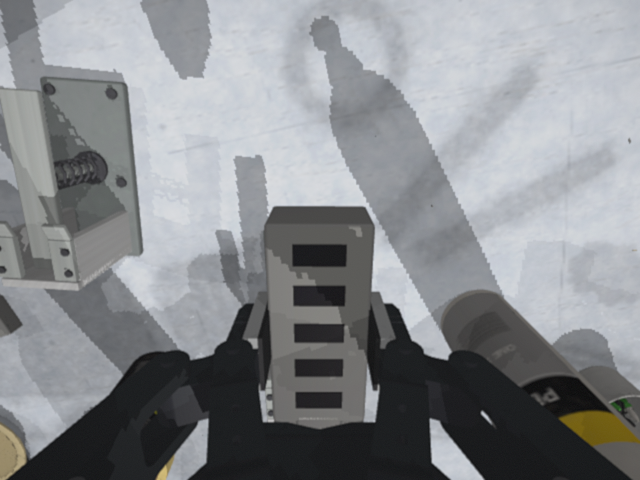

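The thick cassette is held straight; its tail is at (319,215). The feeder is hidden behind the hand. Next I measure the cassette in the hand and check the feeder again from the top view.

```bash
cat > inhand.py <<'E'
from h import *
def inhand(Q):
    ok=(abs(Q[...,1])<.04)&(Q[...,0]<.1)&(Q[...,0]>-.09)
    zt=np.median(Q[ok&(abs(Q[...,2]+.02)<.015)&(abs(Q[...,1])<.015)][:,2])
    t=Q[ok&(abs(Q[...,2]-zt)<.0025)]; xs=[];ce=[];
    for a in np.arange(.018,.07,.004):
        b=t[(abs(t[:,0]-a)<.002)]
        if len(b)>20: lo,hi=np.percentile(b[:,1],[1,99]); xs.append(a);ce.append((lo+hi)/2)
    f=np.polyfit(xs,ce,1)
    print("top z",zt.round(4),"tail x",np.percentile(t[abs(t[:,1])<.015][:,0],99.5).round(4),"y centre at x=0",f[1].round(4),"skew deg",np.degrees(f[0]).round(2),"w",(hi-lo).round(4),len(xs))
E
python3 - <<'E'
from inhand import *
s=ctrl.observe();P=np.load("w2.npz")["P"];inhand((P-s["ee_pos"])@s["tool_rot"])
a=np.radians(-11.1)
for f in ("top0.npz",):
    P=np.load(f)["P"]
    for h in (-10.6,-11.1,-11.6):
        a=np.radians(h);X=np.array([[np.cos(a),-np.sin(a)],[np.sin(a),np.cos(a)]])
        F=(P[...,:2]-[.5455,0])@X; z=P[...,2]; on=(abs(F[...,0])<.12)&(abs(F[...,1])<.06)
        def rep(n,m,k):
            v=F[m][:,k]; print(h,n,m.sum(),np.percentile(v,[.5,2,50,98,99.5]).round(4))
        pl=on&(z>.006)&(z<.018); rep("plate x",pl,0);rep("plate y",pl&(F[...,0]<0),1)
        fo=on&(z>.075)&(z<.088)&(abs(F[...,1])<.02);
        for lo in(-.07,-.04,-.01): rep("foll y",fo&(abs(F[...,0]-lo-.015)<.015),1)
        rep("foll x",fo,0)
        li=on&(z>.090)&(z<.103);rep("lip y",li,1);rep("lip x",li,0)
E
```

```text
top z -0.0207 tail x 0.0454 y centre at x=0 0.0006 skew deg 0.05 w 0.0381 8
-10.6 plate x 759 [-0.1161 -0.1026 -0.028   0.0946  0.1157]
-10.6 plate y 522 [-0.0497 -0.0336 -0.0022  0.0501  0.0565]
-10.6 foll y 100 [-0.0114 -0.011   0.0014  0.0137  0.0141]
-10.6 foll y 94 [-0.012  -0.0118  0.      0.0132  0.0135]
-10.6 foll y 104 [-0.0127 -0.0123  0.0002  0.0123  0.0128]
-10.6 foll x 449 [-0.0724 -0.0706 -0.0055  0.0614  0.0642]
-10.6 lip y 238 [-0.029  -0.0284 -0.0025  0.027   0.0276]
-10.6 lip x 238 [0.0083 0.0172 0.0448 0.0682 0.0691]
-11.1 plate x 760 [-0.1159 -0.1028 -0.0278  0.0943  0.1159]
-11.1 plate y 522 [-0.05   -0.0339 -0.0023  0.0492  0.056 ]
-11.1 foll y 100 [-0.012  -0.0116  0.0009  0.0133  0.0136]
-11.1 foll y 94 [-0.0123 -0.012  -0.0002  0.0129  0.0133]
-11.1 foll y 103 [-0.0127 -0.0122  0.0004  0.0123  0.0129]
-11.1 foll x 449 [-0.0724 -0.0705 -0.0055  0.0615  0.0641]
-11.1 lip y 238 [-0.0286 -0.028  -0.0019  0.0273  0.028 ]
-11.1 lip x 238 [0.0083 0.0172 0.0448 0.0681 0.069 ]
-11.6 plate x 760 [-0.1163 -0.103  -0.0275  0.094   0.116 ]
-11.6 plate y 521 [-0.0503 -0.0342 -0.0022  0.0491  0.0556]
-11.6 foll y 100 [-0.0125 -0.0121  0.0004  0.0129  0.0131]
-11.6 foll y 94 [-0.0125 -0.0121 -0.0004  0.0127  0.0132]
-11.6 foll y 103 [-0.0127 -0.0121  0.0003  0.0124  0.013 ]
-11.6 foll x 449 [-0.0723 -0.0705 -0.0056  0.0615  0.064 ]
-11.6 lip y 238 [-0.0282 -0.0276 -0.0013  0.0276  0.0283]
-11.6 lip x 238 [0.0083 0.0173 0.0448 0.068  0.0691]
```

```bash
python3 plan.py 1 .5,.009,.15,168.7,4 .5136,.0063,.1,168.7,3 .5136,.0063,.1,168.7,1
```

```text
pos [0.4449 0.0397 0.1979] yaw 167.25 open 0.0385 F [-0.1  0.9 -0. ]
[[-0.3,-0.09,0.24,0,0,-0.06,1.0],[-0.3,-0.09,0.24,0,0,-0.06,1.0],[-0.3,-0.09,0.24,0,0,-0.06,1.0],[-0.31,-0.1,0.24,0,0,-0.06,1.0],[-0.09,0.0,0.33,0,0,-0.0,1.0],[-0.09,0.0,0.33,0,0,-0.0,1.0],[-0.09,0.0,0.34,0,0,-0.0,1.0],[-0.0,0.0,-0.0,0,0,-0.0,1.0]]
```

Request:
step_arm --pt "-0.3 -0.09 0.24 0 0 -0.06 1" --pt "-0.3 -0.09 0.24 0 0 -0.06 1" --pt "-0.3 -0.09 0.24 0 0 -0.06 1" --pt "-0.31 -0.1 0.24 0 0 -0.06 1" --pt "-0.09 0 0.33 0 0 0 1" --pt "-0.09 0 0.33 0 0 0 1" --pt "-0.09 0 0.34 0 0 0 1" --pt "0 0 0 0 0 0 1"

```text
t: 8.75
ee_pos: [0.5136, 0.0063, 0.0993]
tool_rot: [[-0.981, 0.195, -0.001], [0.195, 0.981, 0.0], [0.001, -0.0, -1.0]]
force: [0.2, -0.1, 0.7]
opening: 0.0386
finger_force: 75.0
```

```bash
python3 - <<'E'
from inhand import *
im,d,c=snap("wrist"); s=ctrl.observe(); P=cloud(d,c); np.savez("w3.npz",P=P,im=im)
T=s["tool_rot"];print(s["ee_pos"],np.degrees(np.arctan2(T[1,0],T[0,0])),s["force"])
inhand((P-s["ee_pos"])@T)
im2,d2,c2=snap("scene");cv2.imwrite("pics/s3.png",im2[150:350,250:500].repeat(2,0).repeat(2,1))
cv2.imwrite("pics/w3.png",im)
m=(abs(P[...,2]-.012)<.004)&(abs(P[...,0]-.5)<.1)&(abs(P[...,1])<.06)
q=P[m];print(m.sum(),cv2.minAreaRect((q[:,:2]*1000).astype(np.float32)))
E
```

```text
[0.51356366 0.00627557 0.09943645] 168.73270329030956 [-0.20099266  0.39411975  0.09126204]
top z -0.0203 tail x 0.0325 y centre at x=0 0.0011 skew deg -1.26 w 0.0322 5
4952 ((479.6689147949219, 13.090511322021484), (70.2377700805664, 36.12211227416992), 79.18177795410156)
```

View pics/w3.png

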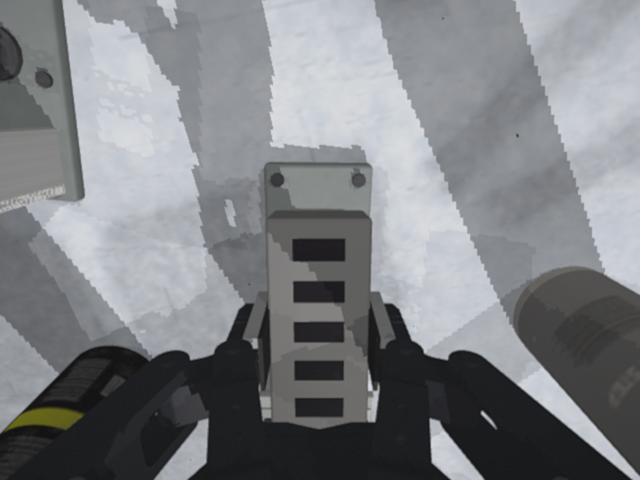

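The plate's rear edge is visible at row 163. The wrist fit gives origin (0.5464, 0.000), heading −11.0°, matching the top view. Pressing down.

Request:
step_arm --pt "0 -0.01 0.16 0 0 -0.05 1" --pt "0 0 0.16 0 0 0 1" --pt "0 0 0.16 0 0 0 1" --pt "0 0 0.16 0 0 0 1" --pt "0 0 0 0 0 0 1"

```text
t: 9.48
ee_pos: [0.5154, 0.0058, 0.0735]
tool_rot: [[-0.982, 0.19, 0.003], [0.19, 0.982, -0.0], [-0.003, 0.0, -1.0]]
force: [-15.0, 3.3, 28.8]
opening: 0.0382
finger_force: 98.8
```

```bash
cat > look.py <<'E'
from inhand import *
import sys
im,d,c=snap("wrist"); s=ctrl.observe(); P=cloud(d,c)
T=s["tool_rot"];F=P-np.array([.5464,0,0]);a=np.radians(-11);F=F@np.array([[np.cos(a),-np.sin(a),0],[np.sin(a),np.cos(a),0],[0,0,1]])
e=(s["ee_pos"]-[.5464,0,0])@np.array([[np.cos(a),-np.sin(a),0],[np.sin(a),np.cos(a),0],[0,0,1]])
print("tcp feeder",e.round(4),"yaw",np.degrees(np.arctan2(T[1,0],T[0,0])).round(2),"F",s["force"].round(1),"tilt",T[2].round(4),"M",s["ft_torque"].round(2),"open",round(s["opening"],4))
g=cv2.cvtColor(im,cv2.COLOR_BGR2GRAY)
# top surface: profile of z along feeder x on centreline
m=(abs(F[...,1])<.015)&(F[...,2]>.04)&(F[...,2]<.14)
for x in np.arange(-.12,.07,.008):
    b=F[m&(abs(F[...,0]-x)<.004)]
    if len(b)>15: 
        z=np.median(b[:,2]); w=F[(abs(F[...,0]-x)<.004)&(abs(F[...,2]-z)<.005)&(abs(F[...,1])<.03)][:,1]
        print(x.round(3),"z",z.round(4),"y",np.percentile(w,[1,99]).round(4),len(b))
t=F[m&(F[...,0]<-.03)&(F[...,2]>.07)]
if len(t): print("tail x",np.percentile(t[:,0],[.5,1,2]).round(4))
if len(sys.argv)>1: cv2.imwrite(sys.argv[1],im)
E
python3 look.py
```

```text
tcp feeder [-0.0316 -0.0003  0.0735] yaw 169.06 F [-14.5   2.8  29.2] tilt [-2.7e-03  3.0e-04 -1.0e+00] M [ 0.3   1.28 -0.01] open 0.0385
-0.072 z 0.0745 y [-0.019   0.0198] 2006
-0.064 z 0.0804 y [-0.019   0.0197] 1733
-0.056 z 0.0854 y [-0.0191  0.0198] 1807
-0.048 z 0.0907 y [-0.0191  0.0198] 1872
-0.04 z 0.0958 y [-0.029   0.0291] 2002
-0.032 z 0.1009 y [-0.0189  0.0197] 2057
-0.024 z 0.1062 y [-0.0189  0.0196] 2220
-0.016 z 0.1112 y [-0.0189  0.0197] 2309
-0.008 z 0.1149 y [-0.019   0.0198] 1037
tail x [-0.0739 -0.0737 -0.0732]
```

The top surface slopes about 33° nose-up: I had the offset sign wrong, so the nose landed on the lip edges. I'll lift off, then flatten the cassette on clear bench with a light grip.

```bash
python3 plan.py 1 .507,.0075,.11,169,2 .48,.02,.16,169,2 .455,.115,.11,169,3 .455,.115,.065,169,2
```

```text
pos [0.5154 0.0058 0.0735] yaw 169.06 open 0.0385 F [-14.5   2.8  29.2]
[[0.09,0.0,-0.36,0,0,0.0,1.0],[0.08,0.0,-0.37,0,0,0.01,1.0],[0.29,0.07,-0.5,0,0,-0.0,1.0],[0.29,0.07,-0.5,0,0,-0.0,1.0],[0.28,0.59,0.33,0,0,-0.0,1.0],[0.29,0.59,0.34,0,0,-0.0,1.0],[0.28,0.59,0.33,0,0,-0.0,1.0],[0.0,0.0,0.45,0,0,-0.0,1.0],[0.0,0.0,0.45,0,0,-0.0,1.0]]
```

Request:
step_arm --pt "0.09 0 -0.36 0 0 0 1" --pt "0.08 0 -0.37 0 0 0 1" --pt "0.29 0.07 -0.5 0 0 0 1" --pt "0.29 0.07 -0.5 0 0 0 1" --pt "0.28 0.59 0.33 0 0 0 1" --pt "0.29 0.59 0.34 0 0 0 1" --pt "0.28 0.59 0.33 0 0 0 1" --pt "0 0 0.45 0 0 0 1" --pt "0 0 0.45 0 0 0 1"

```text
t: 10.65
ee_pos: [0.4517, 0.1151, 0.0579]
tool_rot: [[-0.982, 0.189, -0.002], [0.189, 0.982, -0.0], [0.002, -0.0, -1.0]]
force: [-0.0, -0.2, -0.7]
opening: 0.0383
finger_force: 94.3
```

```bash
python3 - <<'E'
from h import *
im,d,c=snap("wrist"); s=ctrl.observe(); P=cloud(d,c); Q=(P-s["ee_pos"])@s["tool_rot"]
print(s["ee_pos"],s["force"])
m=(abs(Q[...,1])<.012)&(abs(Q[...,2])<.07)&(Q[...,0]<.09)
for x in np.arange(-.02,.07,.006):
    b=Q[m&(abs(Q[...,0]-x)<.003)]
    if len(b)>15: print(x.round(3),np.percentile(b[:,2],[10,50,90]).round(4))
cv2.imwrite("pics/w4.png",im)
im2,_,_=snap("scene"); cv2.imwrite("pics/s4.png",im2[180:330,250:470].repeat(2,0).repeat(2,1))
E
```

```text
[0.44934983 0.11476145 0.05486935] [-1.5501648  -0.02942879 -2.96801626]
-0.02 [-0.0436 -0.0418 -0.0399]
-0.014 [-0.0397 -0.0381 -0.0363]
-0.008 [-0.0361 -0.0343 -0.0324]
-0.002 [-0.0321 -0.0304 -0.0288]
0.004 [-0.0286 -0.0268 -0.0249]
0.01 [-0.0245 -0.0229 -0.0211]
0.016 [-0.021  -0.0192 -0.0175]
0.022 [-0.0171 -0.0152 -0.013 ]
0.028 [-0.013  -0.0109  0.0553]
0.034 [-0.0094 -0.0069  0.0553]
0.04 [-0.0056 -0.0034  0.0556]
0.046 [0.0542 0.0551 0.0559]
0.052 [0.0543 0.0551 0.0559]
0.058 [0.0543 0.0552 0.0559]
0.064 [0.0544 0.0553 0.056 ]
0.07 [0.0543 0.0552 0.0561]
```

View pics/s4.png

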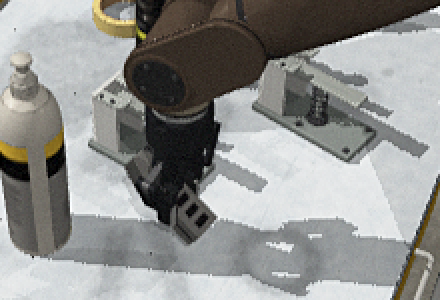

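The view shows the cassette pitched nose-up in the fingers, clear of the bottle. Pressing it flat on the bench with a light grip.

Request:
step_arm --pt "0 0 0.3 0 0 0 1" --pt "0 0 0.3 0 0 0 1" --pt "0 0 0.12 0 0 0 1" --pt "0 0 0.08 0 0 0 1" --pt "0 0 0.08 0 0 0 1" --pt "0 0 0.06 0 0 0 1" --pt "0 0 0 0 0 0 0.3" --pt "0 0 0 0 0 0 0.3" --pt "0 0 0 0 0 0 0.3" --newtons 20

```text
t: 11.88
ee_pos: [0.4525, 0.1145, 0.0118]
tool_rot: [[-0.982, 0.19, -0.001], [0.19, 0.982, 0.0], [0.001, -0.0, -1.0]]
force: [-0.2, -0.1, 0.1]
opening: 0.0599
finger_force: 0.0
```

```bash
cat > hand.py <<'E'
from h import *
im,d,c=snap("wrist"); s=ctrl.observe(); P=cloud(d,c); Q=(P-s["ee_pos"])@s["tool_rot"]
T=s["tool_rot"];print(s["ee_pos"].round(4),"yaw",np.degrees(np.arctan2(T[1,0],T[0,0])).round(2),s["force"].round(1),s["opening"])
m=(abs(Q[...,1])<.012)&(abs(Q[...,2])<.07)&(Q[...,0]<.09)
for x in np.arange(-.02,.07,.008):
    b=Q[m&(abs(Q[...,0]-x)<.004)]
    if len(b)>15:
        z=np.median(b[:,2]); w=Q[(abs(Q[...,0]-x)<.004)&(abs(Q[...,2]-z)<.004)&(abs(Q[...,1])<.035)][:,1]
        print(x.round(3),"z",z.round(4),"y",np.percentile(w,[1,99]).round(4))
z0=np.median(Q[m&(abs(Q[...,0]-.02)<.01)][:,2]);t=Q[m&(abs(Q[...,2]-z0)<.004)];print("tail",np.percentile(t[:,0],[98,99,99.7]).round(4))
E
python3 hand.py
```

```text
[0.4525 0.1146 0.0118] yaw 169.02 [-0.2 -0.9 -0. ] 0.059666440357917176
-0.02 z -0.0164 y [-0.0182  0.0206]
-0.012 z -0.0164 y [-0.0293  0.0305]
-0.004 z -0.0163 y [-0.0293  0.0306]
0.004 z -0.0164 y [-0.0293  0.0306]
0.012 z -0.0163 y [-0.0342  0.0343]
0.02 z -0.0164 y [-0.0184  0.0204]
0.028 z -0.0122 y [-0.0185  0.0203]
0.036 z 0.0117 y [-0.0343  0.0343]
0.044 z 0.0117 y [-0.0342  0.0342]
0.052 z 0.0117 y [-0.0342  0.0344]
0.06 z 0.0118 y [-0.0343  0.0342]
0.068 z 0.0117 y [-0.0342  0.0342]
tail [0.0305 0.0308 0.031 ]
```

It is flat again, with the tail 31 mm behind the TCP; I want about 47. Shift 16 mm toward the nose, lower and regrip.

Request:
step_arm --pt "-0.16 0.02 0 0 0 0 0.3" --pt "-0.16 0 0.12 0 0 0 0.3" --pt "0 0 0 0 0 0 0.3" --pt "0 0 0 0 0 0 1" --pt "0 0 0 0 0 0 1" --pt "0 0 0 0 0 0 1" --pt "0 0 0 0 0 0 1" --pt "0 0 -0.3 0 0 0 1" --pt "0 0 0 0 0 0 1" --newtons 80

```text
t: 13.05
ee_pos: [0.47, 0.1125, 0.0228]
tool_rot: [[-0.982, 0.19, 0.003], [0.19, 0.982, 0.0], [-0.003, 0.001, -1.0]]
force: [0.2, 0.5, -1.4]
opening: 0.0381
finger_force: 81.8
```

```bash
python3 hand.py
```

```text
[0.4696 0.1125 0.0222] yaw 169.02 [ 0.5  0.1 -1.4] 0.038477394431697926
-0.02 z -0.0223 y [-0.0186  0.0202]
-0.012 z -0.0223 y [-0.0184  0.02  ]
-0.004 z -0.0222 y [-0.0185  0.02  ]
0.004 z -0.0223 y [-0.0313  0.0327]
0.012 z -0.0223 y [-0.0242  0.0258]
0.02 z -0.0223 y [-0.0187  0.0201]
0.028 z -0.0222 y [-0.0188  0.02  ]
0.036 z -0.0223 y [-0.0188  0.02  ]
0.044 z -0.0175 y [-0.0188  0.0203]
0.052 z 0.022 y [-0.0343  0.0343]
0.06 z 0.022 y [-0.0343  0.0344]
0.068 z 0.022 y [-0.0341  0.0342]
tail [0.0462 0.0466 0.0468]
```

```bash
python3 plan.py 1 .4696,.1125,.12,169,2 .4864,.0109,.105,169,4 .4864,.0109,.095,169,1 .4864,.0109,.069,169,4 
```

```text
pos [0.4696 0.1125 0.0222] yaw 169.02 open 0.0385 F [ 0.5  0.1 -1.4]
[[-0.0,-0.0,-0.98,0,0,0.0,1.0],[-0.0,-0.0,-0.98,0,0,0.0,1.0],[-0.18,-0.48,0.08,0,0,0.0,1.0],[-0.18,-0.48,0.07,0,0,0.0,1.0],[-0.18,-0.49,0.08,0,0,0.0,1.0],[-0.18,-0.48,0.07,0,0,0.0,1.0],[0.0,-0.0,0.2,0,0,0.0,1.0],[0.0,-0.0,0.13,0,0,0.0,1.0],[0.0,-0.0,0.13,0,0,0.0,1.0],[0.0,-0.0,0.13,0,0,0.0,1.0]]
[[0.0,-0.0,0.13,0,0,0.0,1.0]]
```

Request:
step_arm --pt "0 0 -0.98 0 0 0 1" --pt "0 0 -0.98 0 0 0 1" --pt "-0.18 -0.48 0.08 0 0 0 1" --pt "-0.18 -0.48 0.07 0 0 0 1" --pt "-0.18 -0.49 0.08 0 0 0 1" --pt "-0.18 -0.48 0.07 0 0 0 1" --pt "0 0 0.2 0 0 0 1" --pt "0 0 0 0 0 0 1"

```text
t: 14.1
ee_pos: [0.4846, 0.0115, 0.0929]
tool_rot: [[-0.982, 0.191, -0.003], [0.191, 0.982, 0.001], [0.003, 0.0, -1.0]]
force: [0.8, 0.3, -0.8]
opening: 0.0385
finger_force: 81.8
```

Request:
step_arm --pt "0 0 0.13 0 0 0 1" --pt "0 0 0.13 0 0 0 1" --pt "0 0 0.13 0 0 0 1" --pt "0 0 0.13 0 0 0 1" --pt "0 0 0 0 0 0 1"

```text
t: 14.72
ee_pos: [0.4861, 0.0116, 0.0687]
tool_rot: [[-0.982, 0.19, -0.0], [0.19, 0.982, 0.001], [0.0, 0.001, -1.0]]
force: [-3.6, 1.8, 6.4]
opening: 0.0384
finger_force: 82.8
```

```bash
python3 look.py pics/w5.png; python3 hand.py
```

```text
tcp feeder [-0.0614 -0.0002  0.0689] yaw 169.06 F [-3.   2.2  7.3] tilt [ 5.e-04  6.e-04 -1.e+00] M [0.26 0.47 0.07] open 0.038
-0.112 z 0.0801 y [-0.0187  0.0192] 1434
-0.104 z 0.0903 y [-0.0191  0.0196] 1856
-0.096 z 0.0905 y [-0.0191  0.0196] 1698
-0.088 z 0.0904 y [-0.019   0.0197] 1614
-0.08 z 0.0905 y [-0.019   0.0198] 1537
-0.072 z 0.0904 y [-0.0282  0.0282] 1434
-0.064 z 0.0905 y [-0.0292  0.0291] 1358
-0.056 z 0.0904 y [-0.0188  0.0197] 1275
-0.048 z 0.0906 y [-0.0188  0.0197] 1233
-0.04 z 0.0905 y [-0.0189  0.0199] 1134
-0.032 z 0.0906 y [-0.0187  0.02  ] 1123
-0.024 z 0.0905 y [-0.0188  0.02  ] 1031
-0.016 z 0.0903 y [-0.0183  0.0193] 487
tail x [-0.1088 -0.1087 -0.1086]
[0.4861 0.0116 0.069 ] yaw 169.06 [-3.2  1.7  7.1] 0.038766262282520864
-0.02 z -0.0217 y [-0.0188  0.0201]
-0.012 z -0.0217 y [-0.0185  0.0198]
-0.004 z -0.0216 y [-0.0186  0.0199]
0.004 z -0.0217 y [-0.0315  0.0327]
0.012 z -0.0216 y [-0.0245  0.0258]
0.02 z -0.0217 y [-0.0188  0.0199]
0.028 z -0.0215 y [-0.0189  0.0199]
0.036 z -0.0214 y [-0.0189  0.0199]
0.044 z -0.0187 y [-0.0189  0.0198]
0.052 z 0.0688 y [-0.0342  0.0343]
0.06 z 0.0688 y [-0.0343  0.0343]
0.068 z 0.0688 y [-0.0344  0.0343]
tail [0.0467 0.0471 0.0473]
```

Level, top at 90.5 mm, tail at −108.7. Press 2.5 mm more and slide most of the way.

Request:
step_arm --pt "0 -0.01 0.05 0 0 0 1" --pt "0 0 0 0 0 0 1" --pt "-0.15 0 0 0 0 0 1" --pt "-0.15 0 0 0 0 0 1" --pt "-0.15 0 0 0 0 0 1" --pt "-0.15 0 0 0 0 0 1" --pt "0 0 0 0 0 0 1"

```text
t: 15.7
ee_pos: [0.5161, 0.0049, 0.0669]
tool_rot: [[-0.982, 0.19, 0.001], [0.19, 0.982, -0.0], [-0.001, 0.0, -1.0]]
force: [-2.9, 0.6, 7.8]
opening: 0.0387
finger_force: 82.9
```

```bash
python3 look.py |grep -v "^0\|-0.08 \|-0.04 "
```

```text
tcp feeder [-0.0307 -0.001   0.0669] yaw 169.05 F [-2.3  0.1  7.5] tilt [-1.e-03  1.e-04 -1.e+00] M [ 0.11  0.43 -0.01] open 0.0384
-0.072 z 0.0886 y [-0.0199  0.0189] 1799
-0.064 z 0.0886 y [-0.0199  0.0189] 1673
-0.056 z 0.0885 y [-0.0198  0.019 ] 1601
-0.048 z 0.0887 y [-0.0198  0.0191] 1525
-0.032 z 0.0887 y [-0.0195  0.0189] 1320
-0.024 z 0.0886 y [-0.0195  0.0189] 1283
-0.016 z 0.0887 y [-0.0196  0.019 ] 1200
-0.008 z 0.0885 y [-0.0196  0.0191] 1139
tail x [-0.078  -0.078  -0.0779]
```

Request:
step_arm --pt "-0.12 0.005 0 0 0 0 1" --pt "-0.12 0 0 0 0 0 1" --pt "-0.1 0 0 0 0 0 1" --pt "-0.04 0 0 0 0 0 1" --pt "0 0 0 0 0 0 1"

```text
t: 16.38
ee_pos: [0.534, 0.0018, 0.0666]
tool_rot: [[-0.982, 0.19, -0.001], [0.19, 0.982, 0.0], [0.001, 0.0, -1.0]]
force: [-3.1, 0.3, 7.7]
opening: 0.0381
finger_force: 82.9
```

```bash
python3 look.py |grep -v "^0\|-0.08 \|-0.04 "
```

```text
tcp feeder [-0.0125 -0.0006  0.0666] yaw 169.06 F [-4.6  0.4  7.8] tilt [ 9.e-04  0.e+00 -1.e+00] M [ 0.1   0.62 -0.03] open 0.038
-0.072 z 0.0601 y [-0.0128  0.0125] 915
-0.064 z 0.0603 y [-0.0129  0.0127] 1162
-0.056 z 0.0875 y [-0.0195  0.0191] 3204
-0.048 z 0.0884 y [-0.0196  0.0192] 1718
-0.032 z 0.0884 y [-0.0195  0.0193] 1559
-0.024 z 0.0884 y [-0.0252  0.0251] 1584
-0.016 z 0.0884 y [-0.0294  0.0294] 1374
-0.008 z 0.0883 y [-0.0193  0.0192] 1272
tail x [-0.0599 -0.0599 -0.0598]
```

Request:
step_arm --pt "-0.02 0 0 0 0 0 1" --pt "-0.01 0 0 0 0 0 1" --pt "-0.01 0 0 0 0 0 1" --pt "0 0 0 0 0 0 1"

```text
t: 16.92
ee_pos: [0.5349, 0.0016, 0.0663]
tool_rot: [[-0.982, 0.19, -0.004], [0.19, 0.982, 0.001], [0.004, -0.0, -1.0]]
force: [-6.5, 0.6, 8.0]
opening: 0.0384
finger_force: 82.9
```

Request:
step_arm --pt "0 0 -0.02 0 0 0 1" --pt "0 0 0 0 0 0 0.3" --pt "0 0 0 0 0 0 0.3" --pt "0 0 0 0 0 0 0.3" --pt "0 0 -0.5 0 0 0 0.3" --pt "0 0 -0.7 0 0 0 0.3" --pt "0 0 0 0 0 0 0.3"

```text
t: 17.8
ee_pos: [0.5384, 0.0005, 0.1301]
tool_rot: [[-0.982, 0.19, 0.007], [0.19, 0.982, -0.001], [-0.007, 0.0, -1.0]]
force: [0.8, -0.2, -0.4]
opening: 0.0598
finger_force: 0.0
```

```bash
python3 look.py pics/w6.png|grep -v "^0\|-0.08 \|-0.04 "; python3 plan.py 0.3 .45,-.03,.2,169,4 .43,-.19,.21,140,6 .45,-.35,.15,95.5,8 
```

```text
tcp feeder [-0.0094 -0.0011  0.1281] yaw 169.02 F [-1.   0.  -0.2] tilt [-0.0033 -0.     -1.    ] M [-0.03  0.01  0.01] open 0.0596
-0.072 z 0.0621 y [-0.0127  0.0125] 464
-0.064 z 0.0622 y [-0.0128  0.0127] 626
-0.056 z 0.0895 y [-0.0195  0.0192] 1335
-0.048 z 0.0904 y [-0.0198  0.0194] 872
-0.032 z 0.0904 y [-0.0196  0.0195] 797
-0.024 z 0.0903 y [-0.0195  0.0194] 760
-0.016 z 0.0903 y [-0.0193  0.0196] 747
-0.008 z 0.0903 y [-0.0194  0.0195] 705
tail x [-0.0589 -0.0588 -0.0588]
pos [0.537  0.0007 0.1281] yaw 169.02 open 0.0596 F [-1.   0.  -0.2]
[[0.4,-0.23,-0.36,0,0,0.0,0.3],[0.4,-0.23,-0.36,0,0,0.0,0.3],[0.4,-0.24,-0.36,0,0,0.0,0.3],[0.39,-0.23,-0.36,0,0,0.0,0.3],[-0.04,-0.54,-0.03,0,0,0.81,0.3],[-0.08,-0.53,-0.03,0,0,0.81,0.3],[-0.13,-0.52,-0.03,0,0,0.8,0.3],[-0.17,-0.51,-0.04,0,0,0.81,0.3],[-0.21,-0.5,-0.03,0,0,0.8,0.3],[-0.25,-0.48,-0.04,0,0,0.81,0.3]]
[[-0.3,-0.27,0.15,0,0,0.93,0.3],[-0.32,-0.24,0.15,0,0,0.93,0.3],[-0.34,-0.21,0.15,0,0,0.93,0.3],[-0.36,-0.18,0.15,0,0,0.92,0.3],[-0.38,-0.14,0.15,0,0,0.93,0.3],[-0.39,-0.11,0.15,0,0,0.92,0.3],[-0.4,-0.07,0.15,0,0,0.93,0.3],[-0.4,-0.03,0.15,0,0,0.92,0.3]]
```

Thick is home: tail at −58.9 (against the stop), top at 90.4 under the lips. On to the thin cassette.

Request:
step_arm --pt "0.4 -0.23 -0.36 0 0 0 0.3" --pt "0.4 -0.23 -0.36 0 0 0 0.3" --pt "0.4 -0.24 -0.36 0 0 0 0.3" --pt "0.39 -0.23 -0.36 0 0 0 0.3" --pt "-0.04 -0.54 -0.03 0 0 0.81 0.3" --pt "-0.08 -0.53 -0.03 0 0 0.81 0.3" --pt "-0.13 -0.52 -0.03 0 0 0.8 0.3" --pt "-0.17 -0.51 -0.04 0 0 0.81 0.3" --pt "-0.21 -0.5 -0.03 0 0 0.8 0.3" --pt "-0.25 -0.48 -0.04 0 0 0.81 0.3"

```text
t: 19.1
ee_pos: [0.428, -0.1904, 0.207]
tool_rot: [[-0.764, 0.645, -0.002], [0.645, 0.764, 0.002], [0.003, -0.0, -1.0]]
force: [-0.2, -0.9, 0.7]
opening: 0.0598
finger_force: 0.0
```

```bash
python3 plan.py 0.3 .4914,-.3505,.15,95.5,8 
```

```text
pos [ 0.428  -0.1904  0.207 ] yaw 139.81 open 0.0598 F [-0.2 -0.9  0.7]
[[-0.38,-0.2,0.14,0,0,0.92,0.3],[-0.4,-0.17,0.14,0,0,0.92,0.3],[-0.41,-0.13,0.14,0,0,0.92,0.3],[-0.42,-0.09,0.14,0,0,0.93,0.3],[-0.43,-0.04,0.14,0,0,0.92,0.3],[-0.43,-0.0,0.15,0,0,0.93,0.3],[-0.43,0.04,0.14,0,0,0.92,0.3],[-0.42,0.07,0.15,0,0,0.93,0.3]]
```

Request:
step_arm --pt "-0.38 -0.2 0.14 0 0 0.92 0.3" --pt "-0.4 -0.17 0.14 0 0 0.92 0.3" --pt "-0.41 -0.13 0.14 0 0 0.92 0.3" --pt "-0.42 -0.09 0.14 0 0 0.93 0.3" --pt "-0.43 -0.04 0.14 0 0 0.92 0.3" --pt "-0.43 0 0.15 0 0 0.93 0.3" --pt "-0.43 0.04 0.14 0 0 0.92 0.3" --pt "-0.42 0.07 0.15 0 0 0.93 0.3" --pt "0 0 0 0 0 0 0.3"

```text
t: 20.23
ee_pos: [0.4918, -0.35, 0.1491]
tool_rot: [[-0.098, 0.995, -0.003], [0.995, 0.098, 0.003], [0.003, -0.003, -1.0]]
force: [0.3, 0.3, -0.2]
opening: 0.0597
finger_force: 0.0
```

```bash
python3 - <<'E'
from h import *
im,d,c=snap("wrist"); s=ctrl.observe(); P=cloud(d,c)
m=((P[...,2]>.013)&(P[...,2]<.024)&(abs(P[...,0]-.49)<.08)&(abs(P[...,1]+.36)<.1)).astype(np.uint8)
n,l,st,_=cv2.connectedComponentsWithStats(m);k=1+np.argmax(st[1:,4]);q=P[l==k]
print(s["ee_pos"],len(q),np.median(q[:,2]),cv2.minAreaRect((q[:,:2]*1000).astype(np.float32)))
# finger tips: points near in tool frame
Q=(P-s["ee_pos"])@s["tool_rot"]; f=(abs(Q[...,0])<.02)&(abs(abs(Q[...,1])-.032)<.015)&(abs(Q[...,2])<.05)&(d>0)
print("tips z",np.percentile(Q[f][:,2],[50,95,99,100]))
cv2.imwrite("pics/w7.png",im)
E
python3 hand.py | tail -12
```

```text
[ 0.49183026 -0.34938793  0.149769  ] 6521 0.018014777705092355 ((492.4807434082031, -365.0382080078125), (40.090396881103516, 119.6363754272461), 5.548906326293945)
tips z [-0.03157013 -0.01032772 -0.00639493 -0.00320016]
[ 0.492  -0.3491  0.1504] yaw 95.7 [ 0.8 -0.2 -0.1] 0.06007470419707517
  return _methods._mean(a, axis=axis, dtype=dtype,
  ret = ret.dtype.type(ret / rcount)
Traceback (most recent call last):
  File "hand.py", line 10, in <module>
    z0=np.median(Q[m&(abs(Q[...,0]-.02)<.01)][:,2]);t=Q[m&(abs(Q[...,2]-z0)<.004)];print("tail",np.percentile(t[:,0],[98,99,99.7]).round(4))
                                                                                                ~~~~~~~~~~~~~^^^^^^^^^^^^^^^^^^^^^
IndexError: index -1 is out of bounds for axis 0 with size 0
```

View pics/w7.png

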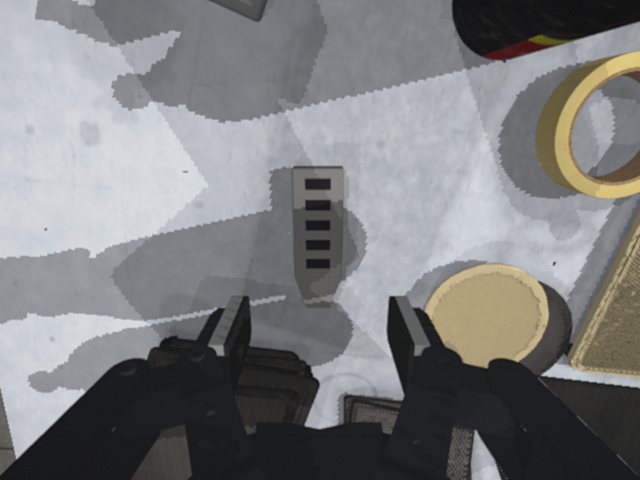

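The thin cassette is at (318,235), between the fingers. Shift 3 mm toward the nose, go down and grip.

Request:
step_arm --pt "-0.06 -0.02 0.9 0 0 0.02 0.3" --pt "0 0 0.9 0 0 0 0.3" --pt "0 0 0.75 0 0 0 0.3" --pt "0 0 0.41 0 0 0 0.3" --pt "0 0 0 0 0 0 0.3" --pt "0 0 0 0 0 0 1" --pt "0 0 0 0 0 0 1" --pt "0 0 0 0 0 0 1" --pt "0 0 0 0 0 0 1" --newtons 90

```text
t: 21.45
ee_pos: [0.4934, -0.3543, 0.0064]
tool_rot: [[-0.096, 0.995, 0.003], [0.995, 0.096, -0.003], [-0.003, 0.003, -1.0]]
force: [0.3, 0.9, 7.2]
opening: 0.0376
finger_force: 91.3
```

Request:
step_arm --pt "0 0 -0.3 0 0 0 1" --pt "0 0 -0.5 0 0 0 1" --pt "0 0 -0.9 0 0 0 1" --pt "0 0 -0.9 0 0 0 1" --pt "0 0 -0.9 0 0 0 1" --pt "0 0 0 0 0 0 1"

```text
t: 22.2
ee_pos: [0.4939, -0.355, 0.1849]
tool_rot: [[-0.096, 0.995, 0.007], [0.995, 0.096, -0.008], [-0.008, 0.007, -1.0]]
force: [0.5, -0.1, -0.3]
opening: 0.0371
finger_force: 90.5
```

```bash
python3 hand.py; python3 plan.py 1 .43,-.17,.19,136,8 .42,-.03,.18,169,6
```

```text
[ 0.4927 -0.3537  0.1815] yaw 95.52 [ 0.2  0.3 -0.9] 0.037302377531809885
-0.02 z -0.015 y [-0.0177  0.0209]
-0.012 z -0.015 y [-0.017   0.0204]
-0.004 z -0.0149 y [-0.017   0.0204]
0.004 z -0.015 y [-0.0296  0.0327]
0.012 z -0.0149 y [-0.0228  0.026 ]
0.02 z -0.0151 y [-0.0176  0.0211]
0.028 z -0.015 y [-0.0176  0.0212]
0.036 z -0.0151 y [-0.0176  0.0212]
0.044 z -0.0144 y [-0.0175  0.0212]
tail [0.0462 0.0466 0.0469]
pos [ 0.4927 -0.3537  0.1815] yaw 95.52 open 0.0373 F [ 0.2  0.3 -0.9]
[[0.47,-0.11,-0.02,0,0,-0.84,1.0],[0.48,-0.07,-0.02,0,0,-0.84,1.0],[0.49,-0.03,-0.02,0,0,-0.84,1.0],[0.48,0.02,-0.02,0,0,-0.85,1.0],[0.48,0.06,-0.02,0,0,-0.84,1.0],[0.48,0.1,-0.02,0,0,-0.85,1.0],[0.46,0.14,-0.03,0,0,-0.84,1.0],[0.45,0.18,-0.02,0,0,-0.85,1.0],[0.35,0.31,0.03,0,0,-0.92,1.0],[0.32,0.35,0.03,0,0,-0.92,1.0]]
[[0.28,0.37,0.03,0,0,-0.91,1.0],[0.24,0.4,0.04,0,0,-0.92,1.0],[0.21,0.42,0.03,0,0,-0.91,1.0],[0.16,0.44,0.04,0,0,-0.92,1.0]]
```

Request:
step_arm --pt "0.47 -0.11 -0.02 0 0 -0.84 1" --pt "0.48 -0.07 -0.02 0 0 -0.84 1" --pt "0.49 -0.03 -0.02 0 0 -0.84 1" --pt "0.48 0.02 -0.02 0 0 -0.85 1" --pt "0.48 0.06 -0.02 0 0 -0.84 1" --pt "0.48 0.1 -0.02 0 0 -0.85 1" --pt "0.46 0.14 -0.03 0 0 -0.84 1" --pt "0.45 0.18 -0.02 0 0 -0.85 1" --pt "0.35 0.31 0.03 0 0 -0.92 1" --pt "0.32 0.35 0.03 0 0 -0.92 1"

```text
t: 23.5
ee_pos: [0.4243, -0.1211, 0.182]
tool_rot: [[-0.841, 0.541, -0.004], [0.541, 0.841, 0.002], [0.004, -0.0, -1.0]]
force: [-0.9, 0.2, -1.6]
opening: 0.0375
finger_force: 90.6
```

Request:
step_arm --pt "0.28 0.37 0.03 0 0 -0.91 1" --pt "0.24 0.4 0.04 0 0 -0.92 1" --pt "0.21 0.42 0.03 0 0 -0.91 1" --pt "0.16 0.44 0.04 0 0 -0.92 1" --pt "0 0 0 0 0 0 1"

```text
t: 24.12
ee_pos: [0.4178, -0.0279, 0.175]
tool_rot: [[-0.982, 0.189, -0.004], [0.189, 0.982, 0.001], [0.004, 0.0, -1.0]]
force: [0.8, 0.6, -0.8]
opening: 0.0374
finger_force: 90.5
```

```bash
python3 plan.py 1 .4857,.0099,.15,169,5 .4857,.0099,.106,169,3;python3 hand.py
```

```text
pos [ 0.4178 -0.0279  0.175 ] yaw 169.12 open 0.0374 F [ 0.8  0.6 -0.8]
[[-0.24,0.2,0.1,0,0,0.0,1.0],[-0.24,0.2,0.1,0,0,0.01,1.0],[-0.24,0.2,0.1,0,0,0.0,1.0],[-0.24,0.2,0.1,0,0,0.01,1.0],[-0.23,0.2,0.1,0,0,0.0,1.0],[-0.0,0.0,0.29,0,0,0.0,1.0],[-0.0,0.0,0.3,0,0,0.0,1.0],[-0.0,0.0,0.29,0,0,0.0,1.0]]
[ 0.4183 -0.0287  0.1756] yaw 169.03 [-0.5  0.7 -0.3] 0.037540035714096476
-0.02 z -0.0111 y [-0.0181  0.0207]
-0.012 z -0.0112 y [-0.0173  0.0201]
-0.004 z -0.0112 y [-0.0174  0.0201]
0.004 z -0.0114 y [-0.0298  0.0324]
0.012 z -0.0113 y [-0.0231  0.026 ]
0.02 z -0.0114 y [-0.018   0.0208]
0.028 z -0.0113 y [-0.0181  0.0208]
0.036 z -0.0115 y [-0.018   0.0208]
0.044 z -0.0111 y [-0.018   0.0207]
0.052 z -0.0026 y [-0.0167  0.0193]
tail [0.0473 0.0477 0.048 ]
```

Request:
step_arm --pt "-0.24 0.2 0.1 0 0 0 1" --pt "-0.24 0.2 0.1 0 0 0 1" --pt "-0.24 0.2 0.1 0 0 0 1" --pt "-0.24 0.2 0.1 0 0 0 1" --pt "-0.24 0.21 0.1 0 0 0 1" --pt "0 0 0.29 0 0 0 1" --pt "0 0 0.3 0 0 0 1" --pt "0 0 0.29 0 0 0 1" --pt "0 0 0 0 0 0 1" --pt "0 0 0 0 0 0 1"

```text
t: 25.42
ee_pos: [0.4881, 0.0086, 0.1085]
tool_rot: [[-0.982, 0.191, 0.0], [0.191, 0.982, -0.0], [-0.0, -0.0, -1.0]]
force: [0.2, -0.2, -0.3]
opening: 0.0372
finger_force: 90.6
```

```bash
python3 look.py pics/w8.png
```

```text
tcp feeder [-0.0586 -0.0026  0.1089] yaw 169.01 F [ 0.7  0.6 -0. ] tilt [-0.0012  0.     -1.    ] M [ 0.06 -0.   -0.03] open 0.0377
-0.104 z 0.1198 y [-0.0212  0.0175] 2012
-0.096 z 0.1205 y [-0.0213  0.0175] 1540
-0.088 z 0.1204 y [-0.0213  0.0174] 1426
-0.08 z 0.1204 y [-0.0214  0.0175] 1361
-0.072 z 0.1203 y [-0.0266  0.0226] 1273
-0.064 z 0.1203 y [-0.0292  0.029 ] 1240
-0.056 z 0.1203 y [-0.0207  0.0167] 1157
-0.048 z 0.1203 y [-0.0207  0.0167] 1110
-0.04 z 0.1202 y [-0.0213  0.0173] 1031
-0.032 z 0.1202 y [-0.0216  0.0173] 1013
-0.024 z 0.1202 y [-0.0214  0.0174] 930
-0.016 z 0.12 y [-0.021   0.0168] 913
-0.008 z 0.1199 y [-0.0189  0.0147] 841
0.0 z 0.1198 y [-0.0154  0.0107] 170
tail x [-0.1063 -0.1063 -0.1062]
```

View pics/w8.png

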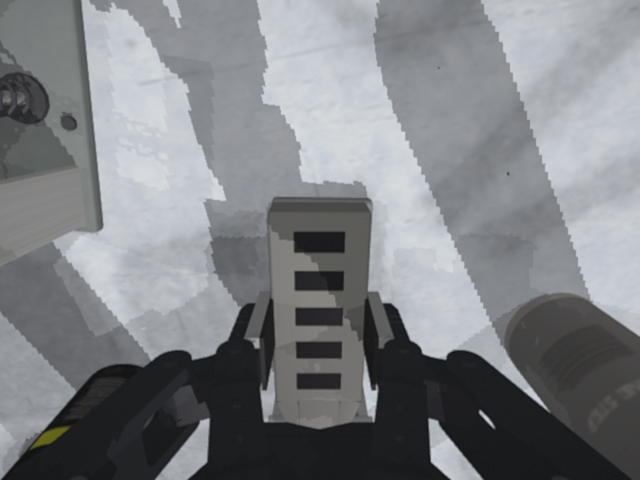

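The thin cassette is level in the hand, 2 mm off to the side. I'll correct that and press down.

Request:
step_arm --pt "0.04 0.04 0 0 0 0 1" --pt "0 0 0.12 0 0 0 1" --pt "0 0 0.12 0 0 0 1" --pt "0 0 0.12 0 0 0 1" --pt "0 0 0.12 0 0 0 1" --pt "0 0 0.12 0 0 0 1" --pt "0 0 0 0 0 0 1"

```text
t: 26.35
ee_pos: [0.4864, 0.0113, 0.0792]
tool_rot: [[-0.982, 0.19, -0.001], [0.19, 0.982, 0.0], [0.002, 0.0, -1.0]]
force: [-5.1, 2.1, 9.5]
opening: 0.0373
finger_force: 91.7
```

```bash
python3 look.py
```

```text
tcp feeder [-0.0611 -0.0004  0.0793] yaw 169.03 F [-4.6  1.1  9.7] tilt [ 1.6e-03  1.0e-04 -1.0e+00] M [0.14 0.74 0.01] open 0.0374
-0.112 z 0.0834 y [-0.0186  0.0191] 794
-0.104 z 0.0908 y [-0.019   0.0197] 1640
-0.096 z 0.091 y [-0.0191  0.0197] 1491
-0.088 z 0.0909 y [-0.0191  0.0197] 1425
-0.08 z 0.091 y [-0.0191  0.0198] 1350
-0.072 z 0.0908 y [-0.0246  0.0253] 1270
-0.064 z 0.091 y [-0.0293  0.0293] 1229
-0.056 z 0.0909 y [-0.0185  0.019 ] 1127
-0.048 z 0.091 y [-0.0184  0.0191] 1105
-0.04 z 0.0909 y [-0.0192  0.0195] 1047
-0.032 z 0.091 y [-0.0192  0.0196] 997
-0.024 z 0.091 y [-0.0191  0.0196] 948
-0.016 z 0.0908 y [-0.0183  0.0188] 882
-0.008 z 0.0908 y [-0.0162  0.0164] 731
0.0 z 0.0905 y [-0.0031  0.0038] 18
tail x [-0.1085 -0.1085 -0.1084]
```

Request:
step_arm --pt "0 -0.005 0.055 0 0 0 1" --pt "0 0 0 0 0 0 1" --pt "-0.15 0 0 0 0 0 1" --pt "-0.15 0 0 0 0 0 1" --pt "-0.15 0 0 0 0 0 1" --pt "-0.15 0 0 0 0 0 1" --pt "0 0 0 0 0 0 1"

```text
t: 27.28
ee_pos: [0.5168, 0.0052, 0.0772]
tool_rot: [[-0.982, 0.19, 0.0], [0.19, 0.982, 0.0], [-0.0, 0.0, -1.0]]
force: [-2.6, 0.6, 9.6]
opening: 0.0375
finger_force: 91.8
```

```bash
python3 look.py|grep -v "^0\|-0.08 \|-0.04 "
```

```text
tcp feeder [-0.0301 -0.0006  0.0772] yaw 169.02 F [-4.1  1.1  9.1] tilt [-5.e-04  2.e-04 -1.e+00] M [0.14 0.54 0.04] open 0.0373
-0.072 z 0.0888 y [-0.0192  0.0195] 1947
-0.064 z 0.089 y [-0.0193  0.0196] 1464
-0.056 z 0.089 y [-0.0193  0.0195] 1431
-0.048 z 0.089 y [-0.0193  0.0195] 1320
-0.032 z 0.089 y [-0.0187  0.0188] 1193
-0.024 z 0.0889 y [-0.0187  0.0188] 1141
-0.016 z 0.089 y [-0.0188  0.0189] 1094
-0.008 z 0.0889 y [-0.0194  0.0193] 1020
tail x [-0.0776 -0.0775 -0.0775]
```

Request:
step_arm --pt "-0.12 0 0.01 0 0 0 1" --pt "-0.12 0 0 0 0 0 1" --pt "-0.1 0 0 0 0 0 1" --pt "-0.03 0 0 0 0 0 1" --pt "-0.02 0 0 0 0 0 1" --pt "0 0 0 0 0 0 1"

```text
t: 28.08
ee_pos: [0.5348, 0.0017, 0.0764]
tool_rot: [[-0.982, 0.19, -0.002], [0.19, 0.982, 0.001], [0.002, 0.0, -1.0]]
force: [-5.7, 1.5, 9.9]
opening: 0.0378
finger_force: 91.8
```

```bash
python3 look.py|grep -v "^0\|-0.08 \|-0.04 "
```

```text
tcp feeder [-0.0117 -0.0005  0.0764] yaw 169.03 F [-4.7  1.2 10. ] tilt [ 2.e-03  2.e-04 -1.e+00] M [0.23 0.83 0.02] open 0.0376
-0.072 z 0.042 y [-0.0124  0.0125] 615
-0.064 z 0.0422 y [-0.0125  0.0127] 844
-0.056 z 0.0847 y [-0.0192  0.0195] 3128
-0.048 z 0.0883 y [-0.0193  0.0196] 1525
-0.032 z 0.0883 y [-0.0193  0.0195] 1370
-0.024 z 0.0882 y [-0.0245  0.0248] 1275
-0.016 z 0.0882 y [-0.0293  0.0294] 1240
-0.008 z 0.0882 y [-0.0186  0.0188] 1141
tail x [-0.0592 -0.0592 -0.0591]
```

Almost at the stop; nudge it home, release and lift clear.

Request:
step_arm --pt "-0.02 0 0 0 0 0 1" --pt "0 0 -0.02 0 0 0 1" --pt "0 0 0 0 0 0 0.3" --pt "0 0 0 0 0 0 0.3" --pt "0 0 0 0 0 0 0.3" --pt "0 0 -0.5 0 0 0 0.3" --pt "0 0 -0.7 0 0 0 0.3" --pt "0 0 0 0 0 0 0.3"

```text
t: 29.12
ee_pos: [0.5383, 0.0008, 0.1392]
tool_rot: [[-0.982, 0.19, 0.007], [0.19, 0.982, -0.001], [-0.007, 0.0, -1.0]]
force: [-0.3, -0.7, 0.8]
opening: 0.0601
finger_force: 0.0
```

```bash
python3 look.py pics/w9.png|grep -v "^0\|-0.08 \|-0.04 "; python3 plan.py .3 .47,.02,.2,169,4
```

```text
tcp feeder [-0.0095 -0.0008  0.1372] yaw 169.02 F [ 0.  -0.6 -0.8] tilt [-0.0031  0.     -1.    ] M [0.03 0.01 0.  ] open 0.0599
-0.072 z 0.0441 y [-0.0125  0.0126] 386
-0.064 z 0.0442 y [-0.0127  0.0127] 482
-0.056 z 0.0889 y [-0.0192  0.0195] 1404
-0.048 z 0.0904 y [-0.0192  0.0197] 794
-0.032 z 0.0904 y [-0.0193  0.0197] 748
-0.024 z 0.0904 y [-0.0194  0.0195] 709
-0.016 z 0.0904 y [-0.0192  0.0196] 685
-0.008 z 0.0903 y [-0.0194  0.0195] 647
tail x [-0.0589 -0.0588 -0.0588]
pos [0.5369 0.0011 0.1372] yaw 169.02 open 0.0599 F [ 0.  -0.6 -0.8]
[[0.35,0.03,-0.31,0,0,0.0,0.3],[0.35,0.03,-0.32,0,0,0.0,0.3],[0.34,0.03,-0.31,0,0,0.0,0.3],[0.35,0.03,-0.32,0,0,0.0,0.3]]
```

View pics/w9.png

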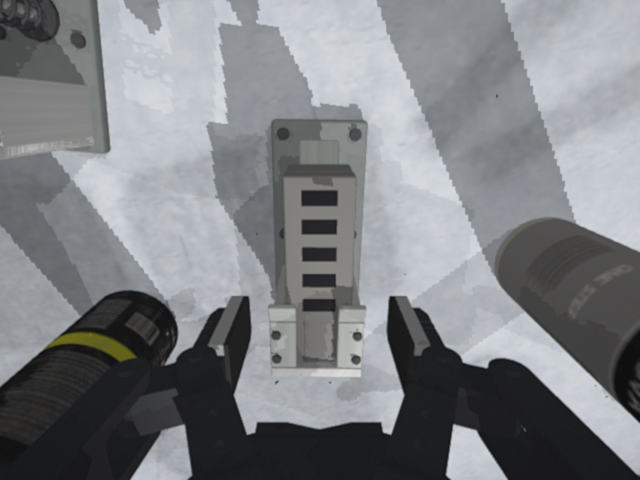

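The stack is home under the lips (tail at row 170, nose at row 370), and the follower top at 44 mm means 0.038 as expected. Back off and hand in.

Request:
step_arm --pt "0.1 0 -0.5 0 0 0 0.3" --pt "0.3 0.03 -0.5 0 0 0 0.3" --pt "0.35 0.03 -0.2 0 0 0 0.3" --pt "0 0 0 0 0 0 0.3" --pt "0 0 0 0 0 0 0.3"

```text
t: 29.8
ee_pos: [0.4994, 0.0113, 0.1946]
tool_rot: [[-0.982, 0.191, -0.002], [0.191, 0.982, 0.0], [0.002, -0.0, -1.0]]
force: [0.3, -0.6, -0.7]
opening: 0.0597
finger_force: 0.0
```

```bash
python3 -c "
from h import *
print(ctrl.hand_in())"
```

```text
the job is handed in; nothing more can be done
None
```

Both cassettes are home under the lips, the thick one below and the thin one on top; I handed the job in at about 30 s, and the bottles, tin and tape were never touched. My first try at the thick one landed its nose on the lip edges (about 33 N), so I re-gripped it on the bench and loaded it cleanly.

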